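# Switch on three transformer test nests in order of size

### The arm

A 6-joint arm with a two-finger parallel gripper is mounted at the origin on a cart in front of the work surface, level with it; the furniture and walls round the work are solid. World frame = base frame: x ahead of the robot, y to its left, z up, the work surface at z = 0. Lengths are in mm, angles in rad, forces in N, time in s.
With the tool pointing down it reaches from about 350 to 975 mm from the base axis. Payload 7.1 kg.
Tool frame: the origin (TCP) lies at the very end of the fingers, on their centre line; the grasp point (between the pads) lies 19 mm behind it; z points along the fingers, y is the line along which they close (so a half turn about z gives the same grasp; the last joint's range is limited). The gripper opens to 88 mm and grips with 3 to 60 N. Pads are 20 mm wide; open, the fingers measure 115 mm over their backs; the gripper's body (75 mm by 178 mm) begins 61 mm behind the grasp point.
Start: joints at [-1.289, 0.423, 1.63, -0, 1.089, -0.019], TCP at [185.196, -596.915, 222.675] pointing down, gripper open.
Joint ranges: [-3, 3], [-0.9, 2.11], [0.09, 2.58], [-1.31, 4.45], [0.11, 2.69], [-2.54, 2.54]. Speed limits (rad/s): [2.39, 2.39, 3.01, 3.14, 3.14, 3.14].

### API

Orientations are given as a rotation vector (axis times angle).
In Python, from workcell import sensors, imaging, close_job gives the robot as it stands. The module is installed in compiled form; this text tells all that it offers.
- The arm moves only by the tool servo_tool, never from a script. Its argument "steps" is a list of rows, each a list of 3 entries, a list of its own where there are three numbers: the shift along the world's x, y, z in m, then the turn, a rotation vector about the world's x, y, z in degrees, then the opening, from -1 (shut) to 1 (fully open). A call has exactly 8 rows; each row shifts and turns the commanded pose from where the row before left it; what a row does not reach is not made up. A row lasts 1/12 s, in which the tool goes at most 41.7 mm and 7.16 degrees, less where a joint would pass 70% of its speed; a pose out of reach is approached as far as the arm can. A call is refused whole if a number of a shift passes 0.0417 or a number of a turn 7.16, either way. A call with a gripper value outside its range is refused whole. The fingers move at their own pace and stop on an object; the grip force is fixed at half the most. Time passes only in rows, so rows that do not move let the fingers close, or fill a call up. It gives the time, the measured TCP pose, the force, the opening and the grip force at its end, in the units of the state.
- sensors.get_obs(): the state, without advancing time (a new reading comes with each control period).
- imaging.get_image(name): name is "scene" or "top" or "wrist"; returns a dict with "color" (400x640x3 uint8, blue, green, red), "range_z" (400x640 float32, mm along the optical axis (not along the pixel's ray), 0 where there is no reading), "vertical_fov" (degrees; the focal length in pixels is half the picture's height over the tangent of half this angle, whatever the lens; pixels are square), "cx", "cy" (the principal point, pixels), "k1" (the pictures are not rectified: a ray, as slopes to the right and down, at radius r is drawn at 1 + k1 r^2 times it, then the intrinsics apply), "rvec" (rotation vector, rad) and "tvec" (3), from world to camera coordinates, as OpenCV has them; the wrist camera has in their place "tool_from_camera" (4x4, takes a point from camera to tool coordinates, whose origin is the TCP and whose axes are the flange's). Camera axes: x right, y down, z forward; pixel columns grow to the right and rows downward; lengths in mm; the calibration is good to about 2 mm. A picture is of the moment at which its call begins: read the wrist's pose just before it.
- close_job(): hands the job in; it is judged then, once.
The state is a dict: "t": time; "qpos": joint angles; "qvel": joint speeds; "joint_torque": joint torques, N m; "ee_pos": TCP position; "orientation": TCP orientation; "ft_force": force on the tool from outside, world axes, zero at the start; "moment": the same for the moment, N m; "width": finger opening in mm; "grasp_force": force on a finger pad.
Only numpy, scipy, OpenCV 4.12 (cv2) and the standard library are available. Lean on these libraries where they do the work, as an engineer would, in place of code of your own. Each camera call takes 0.05 s, during which the arm holds its last target. There are 200 camera calls.

### The job

Three transformers of different length sit in grey test nests, each with a black see-saw paddle switch that is off (its end towards the transformer is raised). With a light fingertip push, press that raised end fully down at the longest transformer first, then at the middle one, then at the shortest, so that all three stay on. Grasp and lift nothing, and leave the transformers and everything else on the bench where they are.

Things in the scene. Friction and masses are not known exactly. Their poses are not given: they have to be found in the camera images.
- nest_long: test nest of the long transformer: a grey block fixed to the bench, 186 x 70 mm, top face 20 mm above the bench; origin at the centre of its underside, its x axis runs along its length from the paddle (centred at x = -48 mm) to the transformer (centred at x = +45 mm, between 6 mm aluminium lips), z up
- paddle_long (a joint): angle of that nest's black see-saw paddle (flat bar 68 x 26 x 8 mm along the nest's x, pivot 34 mm above the bench at x = -48 mm, turning about a line along the nest's y): 0 = off, the end towards the transformer is raised; 0.5 = on, that end is fully down (the stop). It is balanced and stays where it is left by friction (1.5 N at the pad turns it, 2 to 3 N nearer the pivot); it has no spring
- pad_long (a point): spot to push: on the top face of that paddle, 24 mm from the pivot towards the transformer, in mid-width; about 44 mm above the bench when off, 32 mm when on, and moves with the paddle. Steel bearing cheeks, 34 mm high, stand beside the paddle within 7 mm of its pivot
- transformer_long: long transformer, 81 x 35 x 38 mm (length, width, height), yellow tape over a black core, loose in its nest with its length along the nest's x; top 58 mm above the bench; origin at the centre of its underside
- nest_middle: test nest of the middle transformer: a grey block fixed to the bench, 186 x 70 mm, top face 20 mm above the bench; origin at the centre of its underside, its x axis runs along its length from the paddle (centred at x = -48 mm) to the transformer (centred at x = +45 mm, between 6 mm aluminium lips), z up
- paddle_middle (a joint): angle of that nest's black see-saw paddle (flat bar 68 x 26 x 8 mm along the nest's x, pivot 34 mm above the bench at x = -48 mm, turning about a line along the nest's y): 0 = off, the end towards the transformer is raised; 0.5 = on, that end is fully down (the stop). It is balanced and stays where it is left by friction (1.5 N at the pad turns it, 2 to 3 N nearer the pivot); it has no spring
- pad_middle (a point): spot to push: on the top face of that paddle, 24 mm from the pivot towards the transformer, in mid-width; about 44 mm above the bench when off, 32 mm when on, and moves with the paddle. Steel bearing cheeks, 34 mm high, stand beside the paddle within 7 mm of its pivot
- transformer_middle: middle transformer, 65 x 29 x 29 mm (length, width, height), yellow tape over a black core, loose in its nest with its length along the nest's x; top 49 mm above the bench; origin at the centre of its underside
- nest_short: test nest of the short transformer: a grey block fixed to the bench, 186 x 70 mm, top face 20 mm above the bench; origin at the centre of its underside, its x axis runs along its length from the paddle (centred at x = -48 mm) to the transformer (centred at x = +45 mm, between 6 mm aluminium lips), z up
- paddle_short (a joint): angle of that nest's black see-saw paddle (flat bar 68 x 26 x 8 mm along the nest's x, pivot 34 mm above the bench at x = -48 mm, turning about a line along the nest's y): 0 = off, the end towards the transformer is raised; 0.5 = on, that end is fully down (the stop). It is balanced and stays where it is left by friction (1.5 N at the pad turns it, 2 to 3 N nearer the pivot); it has no spring
- pad_short (a point): spot to push: on the top face of that paddle, 24 mm from the pivot towards the transformer, in mid-width; about 44 mm above the bench when off, 32 mm when on, and moves with the paddle. Steel bearing cheeks, 34 mm high, stand beside the paddle within 7 mm of its pivot
- transformer_short: short transformer, 43 x 31 x 29 mm (length, width, height), yellow tape over a black core, loose in its nest with its length along the nest's x; top 49 mm above the bench; origin at the centre of its underside
- mug: bystander: blue-grey mug, 80 mm across, 94 mm high; origin at its underside
- spare_long: bystander: spare transformer 65 x 29 x 29 mm lying on the bench, in no nest; origin at its underside
- spare_short: bystander: spare transformer 43 x 31 x 29 mm lying on the bench, in no nest; origin at its underside
- tape: bystander: roll of tape lying flat, 62 mm across, 14 mm high; origin at its underside
- screwdriver: bystander: small screwdriver, 135 mm long, 14 mm high; origin at its underside
- cutters: bystander: side cutters, 124 mm long, 10 mm high; origin at its underside
- reel: bystander: solder reel standing upright, 54 mm across, 36 mm high; origin at its underside
- probe: bystander: test probe, 124 mm long, 23 mm high; origin at its underside

How it is judged (in metres and radians):
On the way, in this order (a step that is already met when the one before it is completed fails the run):
1. the paddle at the longest transformer is on while the other two are still off (value of joint paddle_long above 0.36 rad and value of joint each of paddle_middle, paddle_short below 0.14 rad), for 0.1 s.
2. then the paddle at the middle transformer is on too, the shortest one's still off (value of joint each of paddle_long, paddle_middle above 0.36 rad and value of joint paddle_short below 0.14 rad), for 0.1 s.
3. then the paddle at the shortest transformer is on too (value of joint each of paddle_long, paddle_middle, paddle_short above 0.36 rad), for 0.1 s.
At the end, for the whole second after the job is handed in: all three paddles read over 0.36 rad of 0.5 (end towards the transformer down), and the transformers and bystanders are within 12 mm of where they started (all of step 3 and distance of each of transformer_long, transformer_middle, transformer_short, mug, spare_long, spare_short, tape, screwdriver, cutters, reel, probe from where it was at the start of the episode below 0.012 m); the robot touches nothing.
It fails at once if a paddle or its nest is pushed with more than 30 N (contact force between any of the arm, the fingers and nest_long above 30 N or contact force between any of the arm, the fingers and nest_middle above 30 N or contact force between any of the arm, the fingers and nest_short above 30 N).
It fails at once if a transformer is lifted or shifted by more than 12 mm (distance of any of transformer_long, transformer_middle, transformer_short from where it was at the start of the episode above 0.012 m).
It fails at once if a bystander is moved by more than 20 mm (distance of any of mug, spare_long, spare_short, tape, screwdriver, cutters, reel, probe from where it was at the start of the episode above 0.02 m).
It also fails if it takes over 38 s, if anything falls off the work surface, if the arm or the gripper's body presses on something with over 40 N, if the wrist force passes 120 N, or if a joint passes its speed limit or range.

## Working session

There is one attempt and no reset: what is moved stays moved. The work goes in short steps, Python scripts to look and compute and a tool call to move; the robot and the scene stay as the last step left them, time stands still between calls to the robot, and variables do not carry over. Pictures are saved under pics/ and viewed, at most 10 in all, crops included, and the job is handed in when it is done.

Besides the shell and the picture viewer there is one more tool, called after ">>>" as name(argument=value, ...), one argument or row to a line, values as JSON. servo_tool: Moves the arm, as the interface text tells. Its arguments: {"type":"object","properties":{"steps":{"type":"array"}},"required":["steps"]}

```bash
mkdir -p pics; cat > h.py <<'E'
import numpy as np, cv2
from workcell import sensors, imaging
def grab(n):
    d=imaging.get_image(n); np.savez(f'{n}.npz',**d); return d
def load(n): return dict(np.load(f'{n}.npz'))
def K(d):
    f=200/np.tan(np.radians(float(d['vertical_fov']))/2); return f
def world(d,u,v,z=None):
    """pixel -> world; with z: on the plane of that height, else by depth"""
    f=K(d); a=np.array([(u-d['cx'])/f,(v-d['cy'])/f]); s=a.copy()
    for _ in range(20): s=a/(1+float(d['k1'])*(s@s))
    R=cv2.Rodrigues(np.array(d['rvec'],float))[0]; t=np.array(d['tvec'],float).ravel()
    r=R.T@np.array([s[0],s[1],1]); c=-R.T@t
    k=float(d['range_z'][int(round(v)),int(round(u))]) if z is None else (z-c[2])/r[2]
    return c+k*r
E
python3 - <<'E'
from h import *
for n in('top','scene'):
    d=grab(n); cv2.imwrite(f'pics/{n}.png',d['color']); print(n,d['tvec'],d['rvec'],d['vertical_fov'])
print(sensors.get_obs())
E
```

```text
top [-232.28049623  514.02944509 1057.97791782] [ 2.14540672 -2.06934835  0.21638099] 45.71531227069782
scene [-526.93803154  151.90437029  980.53317175] [ 2.27184344 -0.82210896  0.30409289] 57.37656948444755
{'t': 0.1, 'qpos': array([-1.28902241e+00,  4.23750665e-01,  1.63062543e+00, -8.62749118e-06,
        1.08853702e+00, -1.90074629e-02]), 'qvel': array([-7.81774498e-04, -1.82509012e-03, -4.36580568e-03, -1.28728896e-05,
       -3.39401086e-04,  8.38719233e-04]), 'joint_torque': array([-4.10071925e-04, -5.45613563e+01, -2.74324590e+01,  6.45046681e-02,
        1.88161799e-02, -4.94146991e-05]), 'ee_pos': array([ 185.04735873, -596.46159956,  221.98333556]), 'orientation': array([-3.10483802e+00, -4.70497548e-01,  2.83511301e-04]), 'ft_force': array([ 0.01634129, -0.10450201, -0.74560909]), 'moment': array([-0.02701069,  0.01730954,  0.0340492 ]), 'grasp_force': 0.0, 'width': 87.81657179782896}
```

View pics/top.png

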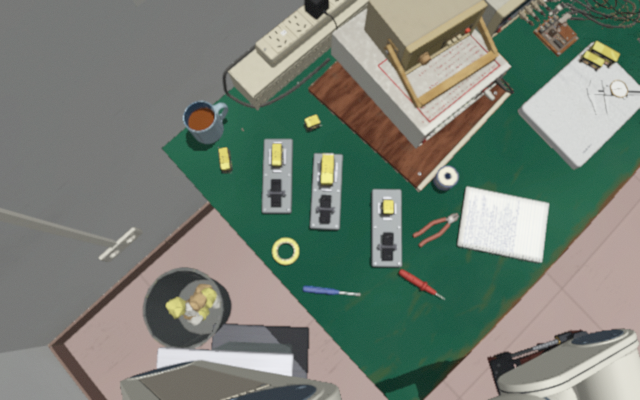

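View pics/scene.png

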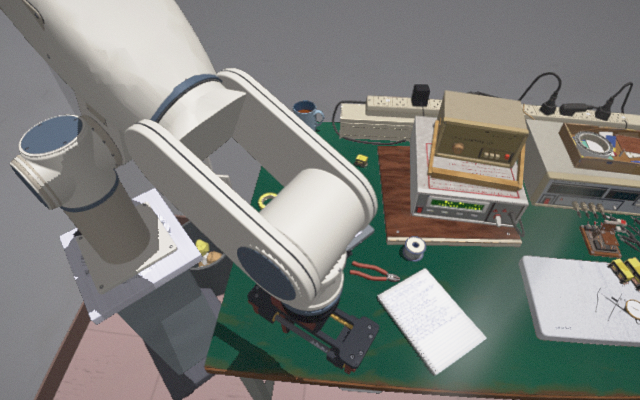

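The top view shows three nests: left at (278,176), centre at (327,191) and right at (387,228). Each has its transformer at the top and its paddle at the bottom. I'll enlarge that region.

```bash
python3 - <<'E'
from h import *
d=load('top'); c=d['color'][130:275,250:415]
cv2.imwrite('pics/crop.png',cv2.resize(c,None,fx=4,fy=4,interpolation=cv2.INTER_CUBIC))
E
```

```text
(no output)
```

View pics/crop.png

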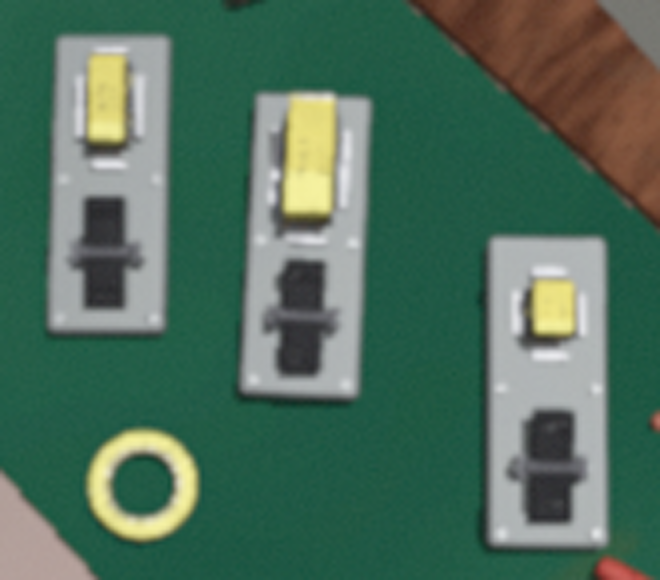

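The crop shows the transformers clearly: long in the centre nest, middle in the left, short in the right. I read the top-face corners off it.

```bash
python3 - <<'E'
from h import *
d=load('top')
C={'long':[(257,94),(371,98),(240,392),(357,397)],'middle':[(57,37),(170,37),(48,331),(163,331)],'short':[(488,238),(607,238),(488,546),(607,546)]}
for n,c in C.items():
    p=np.array([world(d,(x+.5)/4-.5+250,(y+.5)/4-.5+130,20)[:2] for x,y in c])
    ax=(p[0]+p[1]-p[2]-p[3])/2; w=(p[0]+p[2]-p[1]-p[3])/2
    o=p.mean(0); e=ax/np.linalg.norm(ax)
    print(n,o.round(1),'L',np.linalg.norm(ax).round(1),'W',np.linalg.norm(w).round(1),'yaw',np.degrees(np.arctan2(e[1],e[0])).round(1),'pad',(o-24*e).round(1),'pivot',(o-48*e).round(1))
for n,u,v,z in [('mug',204,122,94),('reel',446,178,36),('tape',285,251,14),('box corner',422,140,None),('boxleft',333,40,None),('top of box',440,60,None),('spare',312,121,29)]: print(n,world(d,u,v,z).round(0))
from scipy.spatial.transform import Rotation as R
print(R.from_rotvec(sensors.get_obs()['orientation']).as_matrix().round(3))
E
```

```text
long [ 539.6 -225.8] L 185.5 W 70.0 yaw -1.0 pad [ 515.6 -225.4] pivot [ 491.6 -225. ]
middle [ 573.6 -104.3] L 185.2 W 69.8 yaw 1.7 pad [ 549.6 -105.1] pivot [ 525.6 -105.8]
short [ 455.  -372.8] L 185.6 W 71.3 yaw 0.5 pad [ 431. -373.] pivot [ 407.  -373.2]
mug [678.  68.  94.]
reel [ 577. -514.   36.]
tape [ 390. -133.   14.]
box corner [ 655. -447.   81.]
boxleft [ 895. -230.  105.]
top of box [ 839. -483.  129.]
spare [ 713. -184.   29.]
[[ 0.955  0.296 -0.   ]
 [ 0.296 -0.955  0.001]
 [ 0.    -0.001 -1.   ]]
```

>>> servo_tool(
  steps=[
    [[0.025, 0.028, 0], [0, 0, -5], -1],
    [[0.025, 0.028, 0], [0, 0, -5], -1],
    [[0.025, 0.028, 0], [0, 0, -5], -1],
    [[0.025, 0.028, 0], [0, 0, -2.2], -1],
    [[0.025, 0.028, 0], [0, 0, 0], -1],
    [[0.025, 0.028, 0], [0, 0, 0], -1],
    [[0.025, 0.028, 0], [0, 0, 0], -1],
    [[0.025, 0.028, 0], [0, 0, 0], -1],
  ],
)

```text
t: 0.77
ee_pos: [385.9, -371.2, 222.5]
orientation: [-3.141, -0.001, 0.001]
ft_force: [0.9, 0.2, -0.2]
width: 38.0
grasp_force: 0.0
```

>>> servo_tool(
  steps=[
    [[0.022, 0.025, -0.015], [0, 0, 0], -1],
    [[0.022, 0.025, -0.015], [0, 0, 0], -1],
    [[0.022, 0.025, -0.015], [0, 0, 0], -1],
    [[0.022, 0.025, -0.015], [0, 0, 0], -1],
    [[0.022, 0.025, -0.015], [0, 0, 0], -1],
    [[0.022, 0.025, -0.015], [0, 0, 0], -1],
    [[0, 0, -0.02], [0, 0, 0], -1],
    [[0, 0, 0], [0, 0, 0], -1],
  ],
)

```text
t: 1.43
ee_pos: [515.9, -220.4, 109.2]
orientation: [-3.139, -0.006, 0.009]
ft_force: [-1.1, 0.0, 0.8]
width: 0.5
grasp_force: 0.0
```

```bash
python3 - <<'E'
from h import *
from scipy.spatial.transform import Rotation as Ro
o=sensors.get_obs(); d=grab('wrist'); print(o['ee_pos'],o['t'])
T=np.eye(4);T[:3,:3]=Ro.from_rotvec(o['orientation']).as_matrix();T[:3,3]=o['ee_pos']
M=np.linalg.inv(T@d['tool_from_camera']); d['rvec']=cv2.Rodrigues(M[:3,:3])[0]; d['tvec']=M[:3,3]
np.savez('wrist.npz',**d)
im=d['color'].copy(); f=K(d)
for n,(x,y,z) in {'pad':(515.6,-225.4,44),'tcp':tuple(o['ee_pos']),'piv':(491.6,-225,38)}.items():
    p=(M@[x,y,z,1])[:3]; s=p[:2]/p[2]; s=s*(1+float(d['k1'])*(s@s)); u=s*f+[float(d['cx']),float(d['cy'])]; print(n,u)
    cv2.circle(im,tuple(int(q) for q in u),3,(0,0,255),-1)
cv2.imwrite('pics/w1.png',im)
E
```

```text
[ 515.88898217 -220.38370942  109.23350334] 1.4333
pad [328.5212788  213.33309657]
tcp [321.57652242 249.92208818]
piv [327.58821212 239.57091985]
```

View pics/w1.png

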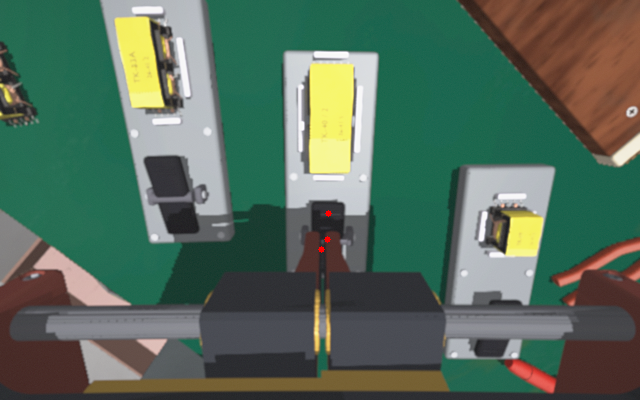

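The wrist view shows the projected pad at (328,213), in the middle of the black paddle and just past the fingertip. The measured position holds, so I'll go down.

>>> servo_tool(
  steps=[
    [[0.001, -0.003, -0.015], [0, 0, 0], -1],
    [[0, 0, -0.015], [0, 0, 0], -1],
    [[0, 0, -0.01], [0, 0, 0], -1],
    [[0, 0, -0.008], [0, 0, 0], -1],
    [[0, 0, -0.004], [0, 0, 0], -1],
    [[0, 0, 0], [0, 0, 0], -1],
    [[0, 0, 0], [0, 0, 0], -1],
    [[0, 0, 0], [0, 0, 0], -1],
  ],
)

```text
t: 2.15
ee_pos: [518.6, -226.2, 61.3]
orientation: [3.141, 0.001, 0.001]
ft_force: [0.6, -0.1, 0.3]
width: 0.6
grasp_force: 0.0
```

>>> servo_tool(
  steps=[
    [[-0.001, 0.001, -0.008], [0, 0, 0], -1],
    [[0, 0, -0.004], [0, 0, 0], -1],
    [[0, 0, -0.003], [0, 0, 0], -1],
    [[0, 0, -0.003], [0, 0, 0], -1],
    [[0, 0, -0.003], [0, 0, 0], -1],
    [[0, 0, -0.003], [0, 0, 0], -1],
    [[0, 0, -0.001], [0, 0, 0], -1],
    [[0, 0, 0], [0, 0, 0], -1],
  ],
)

```text
t: 2.82
ee_pos: [517.4, -225.0, 35.5]
orientation: [3.141, 0.001, 0.0]
ft_force: [1.6, 0.4, 0.8]
width: 0.7
grasp_force: 0.5
```

>>> servo_tool(
  steps=[
    [[0, 0, -0.001], [0, 0, 0], -1],
    [[0, 0, 0], [0, 0, 0], -1],
    [[0, 0, 0], [0, 0, 0], -1],
    [[0, 0, 0], [0, 0, 0], -1],
    [[0, 0, 0], [0, 0, 0], -1],
    [[0, 0, 0], [0, 0, 0], -1],
    [[0, 0, 0], [0, 0, 0], -1],
    [[0, 0, 0], [0, 0, 0], -1],
  ],
)

```text
t: 3.48
ee_pos: [517.2, -225.0, 34.7]
orientation: [3.142, 0.001, 0.0]
ft_force: [1.3, -0.3, 1.1]
width: 0.5
grasp_force: 0.9
```

>>> servo_tool(
  steps=[
    [[0, 0, -0.0005], [0, 0, 0], -1],
    [[0, 0, 0], [0, 0, 0], -1],
    [[0, 0, -0.0005], [0, 0, 0], -1],
    [[0, 0, 0], [0, 0, 0], -1],
    [[0, 0, -0.0005], [0, 0, 0], -1],
    [[0, 0, 0], [0, 0, 0], -1],
    [[0, 0, 0], [0, 0, 0], -1],
    [[0, 0, 0], [0, 0, 0], -1],
  ],
)

```text
t: 4.15
ee_pos: [517.4, -225.0, 33.8]
orientation: [3.141, 0.001, 0.001]
ft_force: [-0.5, 0.9, 8.8]
width: 0.8
grasp_force: 4.1
```

Force has risen to 8.8 N, so the paddle is at its stop. Lifting and moving to the middle one.

>>> servo_tool(
  steps=[
    [[0, 0, 0.02], [0, 0, 0], -1],
    [[0, 0, 0.025], [0, 0, 0], -1],
    [[0, 0, 0.025], [0, 0, 0], -1],
    [[0.008, 0.03, 0], [0, 0, 1], -1],
    [[0.009, 0.03, 0], [0, 0, 1], -1],
    [[0.009, 0.03, 0], [0, 0, 0], -1],
    [[0.008, 0.03, 0], [0, 0, 0], -1],
    [[0, 0, 0], [0, 0, 0], -1],
  ],
)

```text
t: 4.82
ee_pos: [551.3, -100.8, 102.8]
orientation: [-3.14, -0.061, 0.002]
ft_force: [0.0, -0.1, 1.3]
width: 0.2
grasp_force: 0.0
```

>>> servo_tool(
  steps=[
    [[0, 0, -0.015], [0, 0, 0], -1],
    [[0, 0, -0.015], [0, 0, 0], -1],
    [[0, 0, -0.01], [0, 0, 0], -1],
    [[0, 0, -0.004], [0, 0, 0], -1],
    [[0, 0, 0], [0, 0, 0], -1],
    [[0, 0, 0], [0, 0, 0], -1],
    [[0, 0, 0], [0, 0, 0], -1],
    [[0, 0, 0], [0, 0, 0], -1],
  ],
)

```text
t: 5.48
ee_pos: [551.6, -105.2, 59.8]
orientation: [3.141, 0.055, 0.002]
ft_force: [-0.4, 0.8, -0.2]
width: 0.7
grasp_force: 0.0
```

>>> servo_tool(
  steps=[
    [[0, 0, -0.008], [0, 0, 0], -1],
    [[0, 0, -0.004], [0, 0, 0], -1],
    [[0, 0, -0.003], [0, 0, 0], -1],
    [[0, 0, -0.003], [0, 0, 0], -1],
    [[0, 0, -0.003], [0, 0, 0], -1],
    [[0, 0, -0.003], [0, 0, 0], -1],
    [[0, 0, -0.001], [0, 0, 0], -1],
    [[0, 0, 0], [0, 0, 0], -1],
  ],
)

```text
t: 6.15
ee_pos: [551.7, -105.0, 34.2]
orientation: [3.141, 0.056, 0.001]
ft_force: [2.6, -0.5, 2.0]
width: 0.6
grasp_force: 1.1
```

>>> servo_tool(
  steps=[
    [[0, 0, -0.0005], [0, 0, 0], -1],
    [[0, 0, 0], [0, 0, 0], -1],
    [[0, 0, -0.0005], [0, 0, 0], -1],
    [[0, 0, 0], [0, 0, 0], -1],
    [[0, 0, 0], [0, 0, 0], -1],
    [[0, 0, 0], [0, 0, 0], -1],
    [[0, 0, 0], [0, 0, 0], -1],
    [[0, 0, 0], [0, 0, 0], -1],
  ],
)

```text
t: 6.82
ee_pos: [551.8, -105.0, 33.9]
orientation: [3.141, 0.056, 0.002]
ft_force: [2.2, 0.3, 8.5]
width: 0.4
grasp_force: 3.8
```

The middle paddle is also at its stop (8.5 N). Moving to the short one.

>>> servo_tool(
  steps=[
    [[0, 0, 0.02], [0, 0, 0], -1],
    [[0, 0, 0.025], [0, 0, 0], -1],
    [[0, 0, 0.025], [0, 0, 0], -1],
    [[-0.013, -0.03, 0], [0, 0, -1], -1],
    [[-0.013, -0.03, 0], [0, 0, 0], -1],
    [[-0.013, -0.03, 0], [0, 0, 0], -1],
    [[-0.013, -0.03, 0], [0, 0, 0], -1],
    [[-0.013, -0.03, 0], [0, 0, 0], -1],
  ],
)

```text
t: 7.48
ee_pos: [484.4, -255.6, 102.8]
orientation: [-3.141, -0.029, 0.003]
ft_force: [0.4, -0.6, -0.3]
width: 0.5
grasp_force: 0.0
```

>>> servo_tool(
  steps=[
    [[-0.013, -0.03, 0], [0, 0, 0], -1],
    [[-0.013, -0.03, 0], [0, 0, 0], -1],
    [[-0.014, -0.03, 0], [0, 0, 0], -1],
    [[-0.0135, -0.028, 0], [0, 0, 0], -1],
    [[0, 0, -0.015], [0, 0, 0], -1],
    [[0, 0, -0.015], [0, 0, 0], -1],
    [[0, 0, 0], [0, 0, 0], -1],
    [[0, 0, 0], [0, 0, 0], -1],
  ],
)

```text
t: 8.15
ee_pos: [431.4, -372.0, 72.2]
orientation: [-3.139, -0.028, 0.004]
ft_force: [1.1, 1.1, -0.6]
width: 0.5
grasp_force: 0.0
```

>>> servo_tool(
  steps=[
    [[0.001, 0, -0.013], [0, 0, 0], -1],
    [[0, 0, 0], [0, 0, 0], -1],
    [[0, 0, 0], [0, 0, 0], -1],
    [[0, 0, 0], [0, 0, 0], -1],
    [[0, 0, 0], [0, 0, 0], -1],
    [[0, 0, 0], [0, 0, 0], -1],
    [[0, 0, 0], [0, 0, 0], -1],
    [[0, 0, 0], [0, 0, 0], -1],
  ],
)

```text
t: 8.82
ee_pos: [433.8, -373.0, 60.4]
orientation: [3.141, 0.029, 0.0]
ft_force: [0.2, -0.1, -0.4]
width: 0.3
grasp_force: 0.0
```

```bash
python3 - <<'E'
from h import *
d=grab('wrist'); cv2.imwrite('pics/w2.png',d['color'])
E
```

```text
(no output)
```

View pics/w2.png

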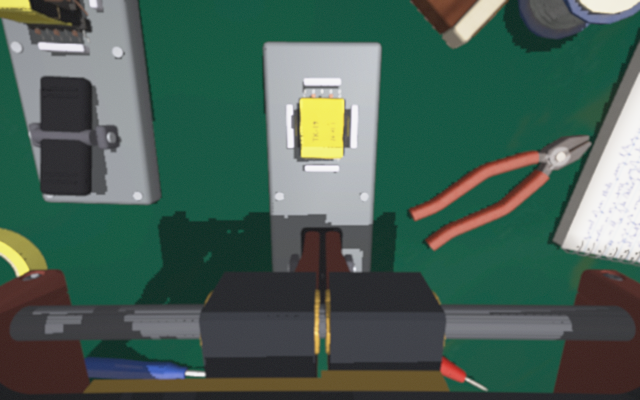

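The fingertip at (323,235) is centred over the short nest's paddle. The long paddle at left, (67,135), lies with its near end raised, so it is on. I'll press.

>>> servo_tool(
  steps=[
    [[-0.001, 0, -0.008], [0, 0, 0], -1],
    [[0, 0, -0.004], [0, 0, 0], -1],
    [[0, 0, -0.003], [0, 0, 0], -1],
    [[0, 0, -0.003], [0, 0, 0], -1],
    [[0, 0, -0.003], [0, 0, 0], -1],
    [[0, 0, -0.003], [0, 0, 0], -1],
    [[0, 0, -0.001], [0, 0, 0], -1],
    [[0, 0, 0], [0, 0, 0], -1],
  ],
)

```text
t: 9.53
ee_pos: [432.8, -373.0, 35.0]
orientation: [3.141, 0.028, 0.0]
ft_force: [0.4, -0.1, 0.3]
width: 0.4
grasp_force: 0.4
```

>>> servo_tool(
  steps=[
    [[0, 0, -0.0005], [0, 0, 0], -1],
    [[0, 0, 0], [0, 0, 0], -1],
    [[0, 0, -0.0005], [0, 0, 0], -1],
    [[0, 0, 0], [0, 0, 0], -1],
    [[0, 0, 0], [0, 0, 0], -1],
    [[0, 0, 0], [0, 0, 0], -1],
    [[0, 0, 0], [0, 0, 0], -1],
    [[0, 0, 0], [0, 0, 0], -1],
  ],
)

```text
t: 10.2
ee_pos: [432.8, -373.0, 34.2]
orientation: [3.141, 0.028, 0.0]
ft_force: [1.6, -0.0, 2.1]
width: 0.3
grasp_force: 1.1
```

>>> servo_tool(
  steps=[
    [[0, 0, -0.0005], [0, 0, 0], -1],
    [[0, 0, 0], [0, 0, 0], -1],
    [[0, 0, -0.0003], [0, 0, 0], -1],
    [[0, 0, 0], [0, 0, 0], -1],
    [[0, 0, 0], [0, 0, 0], -1],
    [[0, 0, 0], [0, 0, 0], -1],
    [[0, 0, 0], [0, 0, 0], -1],
    [[0, 0, 0], [0, 0, 0], -1],
  ],
)

```text
t: 10.87
ee_pos: [432.9, -373.0, 33.9]
orientation: [3.141, 0.028, 0.0]
ft_force: [0.6, 1.0, 6.7]
width: 0.7
grasp_force: 3.4
```

>>> servo_tool(
  steps=[
    [[0, 0, 0.02], [0, 0, 0], -1],
    [[0, 0, 0.025], [0, 0, 0], -1],
    [[0, 0, 0.025], [0, 0, 0], -1],
    [[-0.025, -0.02, 0.02], [0, 0, 0], -1],
    [[-0.025, -0.02, 0.02], [0, 0, 0], -1],
    [[-0.02, -0.02, 0.02], [0, 0, 0], -1],
    [[0, 0, 0], [0, 0, 0], -1],
    [[0, 0, 0], [0, 0, 0], -1],
  ],
)

```text
t: 11.53
ee_pos: [361.9, -433.8, 164.1]
orientation: [3.14, 0.024, 0.001]
ft_force: [0.4, 0.5, -0.2]
width: 0.1
grasp_force: 0.0
```

```bash
python3 - <<'E'
from h import *
a=grab('wrist')['color']; d=grab('top'); c=cv2.resize(d['color'][130:275,250:415],None,fx=2.75,fy=2.75)[:400]
cv2.imwrite('pics/w3.png',cv2.resize(np.hstack([a[:, 80:426],c[:,:]]),(800,400)))
E
```

```text
Traceback (most recent call last):
ValueError: all the input array dimensions except for the concatenation axis must match exactly, but along dimension 0, the array at index 0 has size 400 and the array at index 1 has size 399
```

```bash
python3 - <<'E'
from h import *
cv2.imwrite('pics/w3.png',load('wrist')['color'])
E
```

```text
(no output)
```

View pics/w3.png

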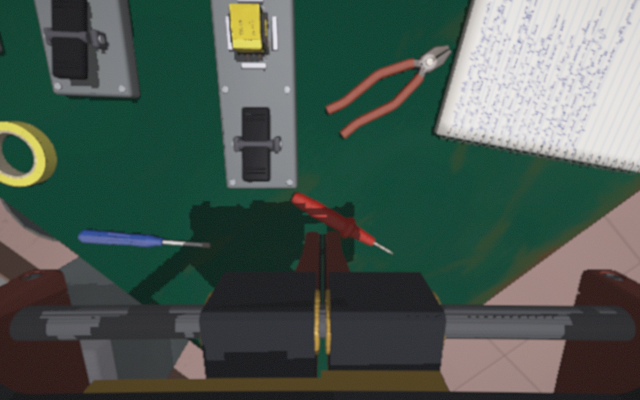

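The short paddle at (257,145) is tilted down towards its transformer and nothing on the bench in view has moved. The arm is clear of everything, so I'm handing in.

```bash
python3 -c "
from workcell import close_job
print(close_job())"
```

```text
the job is handed in; nothing more can be done
None
```

I pressed all three paddles down to their stops in the order long, middle, short (6.7 to 8.8 N at the stop), with the arm clear at the end, and handed the job in after about 11.5 s; no verdict was returned.

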